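# Fit the ballast weight onto a desk lamp's foot

## Robot

A 6-joint arm with a two-finger parallel gripper is mounted at the origin on the work surface. World frame = base frame: x ahead of the robot, y to its left, z up, the work surface at z = 0. Lengths are in m, angles in rad, forces in N, time in s.
With the tool pointing down it reaches from about 0.425 to 0.95 m from the base axis. Payload 3.5 kg.
Tool frame: the origin (TCP) lies on the centre line of the jaws, within the pads' length; the fingertips stand 17 mm ahead of it and the grasp point (between the pads) lies 2 mm behind it; z points along the fingers, y is the line along which they close (so a half turn about z gives the same grasp; the last joint's range is limited). The gripper opens to 85 mm and grips with 20 to 120 N. Pads are 22 mm wide; open, the fingers measure 114 mm over their backs; the gripper's body (76 mm by 85 mm) begins 54 mm behind the grasp point. The pads swing forward as they close: fully open they stand 13 mm farther back than shut.
Start: joints at [1.174, 0.286, 1.577, -0, 1.279, -0.15], TCP at [0.165, 0.655, 0.248] pointing down, gripper open.
Joint ranges: [-2.77, 2.77], [-0.9, 2.22], [0.21, 2.48], [-1.53, 4.67], [0.24, 2.81], [-2.84, 2.84]. Speed limits (rad/s): [2.79, 2.79, 3.14, 3.14, 3.14, 3.14].

## Interface

Orientations are given as a unit quaternion [x, y, z, w].
In Python, from plant import ctrl gives the robot as it stands. The module is installed in compiled form; this text tells all that it offers.
- The arm moves only by the tool drive_tool, never from a script. Its argument "moves" is a list of rows, each a list of 3 entries, a list of its own where there are three numbers: the turn, a rotation vector about the tool's x, y, z in rad, then the shift along the tool's x, y, z in m, then the finger opening in m, from 0 to 0.0854. A call has 1 to 5 rows; each row shifts and turns the commanded pose from where the row before left it, along the tool's axes as they then stand; what a row does not reach is not made up. A row lasts 1/8 s, in which the tool goes at most 62.5 mm and 10.7 degrees, less where a joint would pass 70% of its speed; a pose out of reach is approached as far as the arm can. A call with a gripper value outside its range is refused whole. The fingers move at their own pace and stop on an object; "grip_force" is the grip in N (left out, the last holds). Time passes only in rows, so rows that do not move let the fingers close. It gives the time, the measured TCP pose, the force, the opening and the grip force at its end, in the units of the state.
- ctrl.get_state(): the state, without advancing time (a new reading comes with each control period).
- ctrl.read_camera(name): name is "side" or "top"; returns a dict with "image" (384x512x3 uint8, red, green, blue), "fx", "fy", "cx", "cy" (pixels), "R" (3x3) and "t" (3): a world point X has camera coordinates R X + t. Camera axes: x right, y down, z forward; pixel columns grow to the right and rows downward; lengths in m; the calibration is good to about 2 mm. A picture is of the moment at which its call begins. There is no depth.
- ctrl.sign_off(): hands the job in; it is judged then, once.
The state is a dict: "time": time; "qpos": joint angles; "dq": joint speeds; "joint_efforts": joint torques, N m; "eef_pos": TCP position; "tcp_rot": TCP orientation; "contact_force": force on the tool from outside, world axes, zero at the start; "wrist_torque": the same for the moment, N m; "opening": opening from 0.0 (shut) to 1.0 (fully open); "finger_force": force on a finger pad.
Only numpy, scipy, OpenCV 4.12 (cv2) and the standard library are available. Lean on these libraries where they do the work, as an engineer would, in place of code of your own. Each camera call takes 0.05 s, during which the arm holds its last target. There are 200 camera calls.

## Task

A desk lamp is being put together on the desk. Pick up the round iron weight that has three holes (not the one with four), turn it so that its three holes line up with the three studs of the lamp's foot, and lower it until it lies flat on the foot with all three studs through its holes. Set it down gently rather than dropping it, and leave the four-hole weight where it is.

Things in the scene. Friction and masses are not known exactly. Their poses are not given: they have to be found in the camera images.
- weight: The weight to fit: dark iron disc lying flat, 124 mm across, 10 mm thick, about 0.6 kg, with THREE round through-holes of 28 mm, 120 degrees apart, centred 40 mm from the middle. A square post 24 x 24 mm stands in the middle, its top 80 mm above the underside: grip it there. Origin: centre of the underside; z up; x passes through one hole; the post's sides face along x and y.
- other_weight: The wrong weight, leave it alone: same dark iron disc (124 mm across, 10 mm thick) with the same square post, but with FOUR smaller round holes of 20 mm, 90 degrees apart, centred 40 mm from the middle. Origin: centre of the underside; z up; x passes through one hole.
- foot: The lamp's foot: bright round plate fixed on the desk, 150 mm across, 14 mm thick (the weight's underside ends 14 mm above this origin), with THREE upright steel studs, 8 mm thick, tops 42 mm above the desk, 120 degrees apart, 40 mm from the middle. Any of the three matching turns fits, with 10 mm play around each stud. Origin: centre of its underside; z up; x passes through one stud.
Things that resemble listed ones, but are neither listed nor needed, are in the scene too. What is shaped like the weight but red is not meant.

How it is judged:
At the end, for the whole second after the job is handed in: The three-hole weight lies flat on the lamp's foot with all three studs through its holes: its underside within 4 mm of the foot's plate, its centre within 15 mm of the foot's centre, tilted less than 3.4 degrees, at rest (horizontal distance between weight and foot below 0.015 m and z of weight in the frame of foot below 0.018 m and angle between weight's own z axis and vertical below 0.06 rad and linear speed of weight below 0.02 m/s); the robot touches nothing.
It fails at once if The four-hole weight is moved more than 30 mm (distance of other_weight from where it was at the start of the episode above 0.03 m).
It fails at once if The three-hole weight is dropped onto the foot (it falls faster than 0.5 m/s within 50 mm above the foot's plate) (linear speed of weight above 0.5 m/s and horizontal distance between weight and foot below 0.03 m and z of weight in the frame of foot below 0.064 m).
It also fails if it takes over 40 s, if anything falls off the work surface, if the arm or the gripper's body presses on something with over 40 N, if the wrist force passes 120 N, or if a joint passes its speed limit or range.

## Working session

There is one attempt and no reset: what is moved stays moved. The work goes in short steps, Python scripts to look and compute and a tool call to move; the robot and the scene stay as the last step left them, time stands still between calls to the robot, and variables do not carry over. Pictures are saved under pics/ and viewed, at most 10 in all, crops included, and the job is handed in when it is done.

Besides the shell and the picture viewer there is one more tool, called after "Call:" as name(argument=value, ...), one argument or row to a line, values as JSON. drive_tool: Moves the arm, as the interface text tells. Its arguments: {"type":"object","properties":{"moves":{"type":"array","items":{"type":"array"}},"grip_force":{"type":"number"}},"required":["moves"]}

```bash
mkdir -p pics
python3 - <<'E'
from plant import ctrl
import cv2,numpy as np
for n in("top","side"):
    c=ctrl.read_camera(n);cv2.imwrite(f"pics/{n}0.png",c["image"][:,:,::-1]);print(n,c["fx"],c["cx"],c["cy"],np.round(c["R"],3).tolist(),np.round(c["t"],3))
s=ctrl.get_state();print(s["time"],s["eef_pos"],s["tcp_rot"])
E
```

```text
top 451.03450235244793 266.77912438118557 188.1685058848599 [[0.005, -1.0, -0.004], [-0.994, -0.005, -0.109], [0.109, 0.004, -0.994]] [0.007 0.517 1.187]
side 350.0201528544241 258.54590810446126 188.09746465949598 [[-0.792, -0.611, 0.01], [-0.304, 0.38, -0.873], [0.53, -0.695, -0.487]] [0.393 0.192 0.632]
0.1 [0.16465833 0.65402725 0.24705954] [ 1.23088588e-01  9.92395092e-01 -1.04666272e-03 -2.93395649e-04]
```

View pics/top0.png

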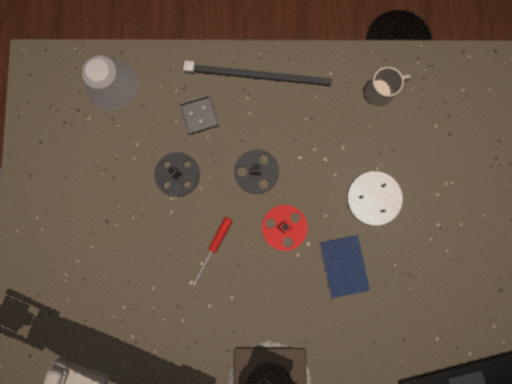

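View pics/side0.png

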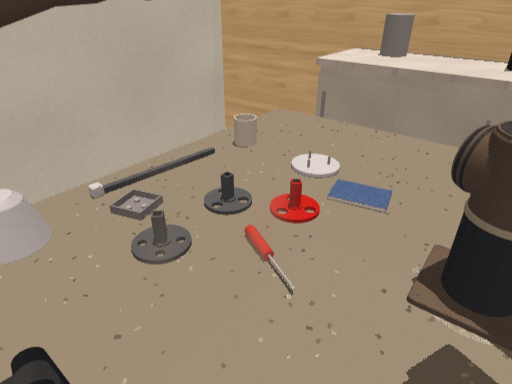

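Candidates in the top picture are the dark disc at (177,174), which seems to have four holes, the dark disc at (257,172), which seems to have three large holes, and the red disc at (285,228), which is not meant. The foot is the white plate at (375,198), with studs at about (383,185), (361,197) and (382,211). I choose (257,172) and will check it in a close crop while I measure.

```bash
cat > h.py <<'E'
from plant import ctrl
import cv2,numpy as np
def ray(c,uv,z):
    d=c["R"].T@np.array([(uv[0]-c["cx"])/c["fx"],(uv[1]-c["cy"])/c["fy"],1]);o=-c["R"].T@c["t"]
    return o+d*(z-o[2])/d[2]
def proj(c,X):
    p=c["R"]@X+c["t"];return c["fx"]*p[0]/p[2]+c["cx"],c["fy"]*p[1]/p[2]+c["cy"]
def circ(mask,roi):
    x,y,w,h=roi;m=np.zeros_like(mask);m[y:y+h,x:x+w]=mask[y:y+h,x:x+w]
    k=max(cv2.findContours(m,cv2.RETR_EXTERNAL,cv2.CHAIN_APPROX_NONE)[0],key=cv2.contourArea)
    return cv2.fitEllipse(cv2.convexHull(k))
E
python3 - <<'E'
from h import *
c=ctrl.read_camera("top");im=c["image"];v=im.max(2);print(v[172,245],v[150,257],v[158,263],v[150,225],im[198,370])
dark=(v<62).astype(np.uint8)*255
white=(im.min(2)>140).astype(np.uint8)*255
for n,m,roi,z in(("A",dark,(227,142,58,58),.01),("B",dark,(148,146,58,58),.01),("foot",white,(335,160,80,75),.014)):
    e=circ(m,roi);print(n,np.round(e,1) if 0 else e,ray(c,e[0],z),"diam",max(e[1])/c["fx"]*1.13)
a=im[145:200,225:290,::-1];b=im[165:230,340:410,::-1]
cv2.imwrite("pics/crop1.png",np.hstack([cv2.resize(a,(390,330),interpolation=2),cv2.resize(b,(355,330),interpolation=2)]))
E
```

```text
122 88 118 115 [217 212 201]
A ((254.91758728027344, 170.20074462890625), (11.342580795288086, 11.64442253112793), 107.62767028808594) [0.56804287 0.04254958 0.01      ] diam 0.0291733723064327
B ((174.0813751220703, 172.73345947265625), (10.828307151794434, 15.649704933166504), 124.25464630126953) [0.56001818 0.26451403 0.01      ] diam 0.03920801287316899
foot ((374.8274841308594, 197.90411376953125), (53.7208366394043, 54.75400161743164), 132.4810028076172) [ 0.49288101 -0.28391298  0.014     ] diam 0.13717802408683502
```

View pics/crop1.png

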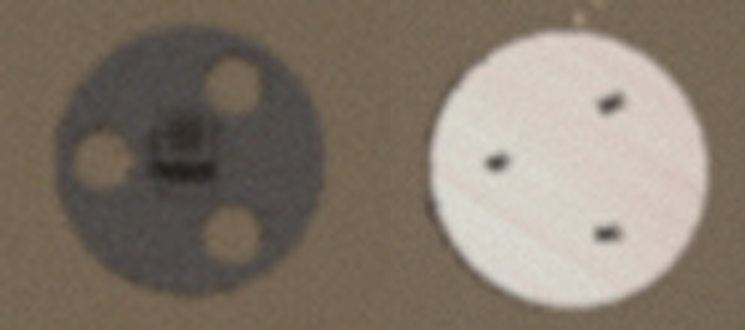

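The crop shows the left disc is dark with exactly three large holes, at crop (103,160), (233,85) and (232,235), so the choice holds. The foot's studs are the short dark strokes at (497,162), (611,102) and (607,233).

```bash
cat > m.py <<'E'
from h import *
def blobs(m,lo,hi):
    n,l,s,ce=cv2.connectedComponentsWithStats(m);return [tuple(ce[i]) for i in range(1,n) if lo<s[i,4]<hi]
def foot(c):
    im=c["image"];w=(im.min(2)>140).astype(np.uint8)*255
    e=circ(w,(335,160,80,75));hull=np.zeros_like(w);cv2.ellipse(hull,(e[0],(e[1][0]-8,e[1][1]-8),e[2]),255,-1)
    P=np.array([ray(c,b,.028) for b in blobs(((im.max(2)<140)&(hull>0)).astype(np.uint8),3,60)])
    return ray(c,e[0],.014),P
def weight(c,roi,dz=0):
    im=c["image"].astype(int);g=cv2.GaussianBlur((im[:,:,0]-im[:,:,2]).astype(np.float32),(0,0),.7)
    m=(abs(g)<11).astype(np.uint8)*255;e=circ(m,roi)
    hull=np.zeros_like(m);cv2.ellipse(hull,(e[0],(e[1][0]-5,e[1][1]-5),e[2]),255,-1)
    P=np.array([ray(c,b,.008+dz) for b in blobs(((m==0)&(hull>0)).astype(np.uint8),30,150)])
    return e,ray(c,e[0],.008+dz),P
def phase(P,c): return [np.degrees(np.arctan2(*(p-c)[1::-1]))%120 for p in P]
E
python3 - <<'E'
from m import *
np.set_printoptions(precision=4,suppress=True)
c=ctrl.read_camera("top")
e,C,P=weight(c,(227,142,60,58));print(e,C,P,P.mean(0),phase(P,P.mean(0)))
F,S=foot(c);print(F,S,S.mean(0),phase(S,S.mean(0)),np.linalg.norm(S-S.mean(0),axis=1),np.linalg.norm(P-P.mean(0),axis=1))
E
```

```text
((256.1661071777344, 171.08651733398438), (42.23599624633789, 42.865501403808594), 80.58142852783203) [0.5659 0.0392 0.008 ] [[0.5996 0.0195 0.008 ]
 [0.5658 0.0785 0.008 ]
 [0.5318 0.0196 0.008 ]] [0.5657 0.0392 0.008 ] [np.float64(89.8077591101761), np.float64(89.93355576376513), np.float64(90.05374374064536)]
[ 0.4929 -0.2839  0.014 ] [[ 0.5269 -0.3045  0.028 ]
 [ 0.4951 -0.2428  0.028 ]
 [ 0.4579 -0.3004  0.028 ]] [ 0.4933 -0.2826  0.028 ] [np.float64(86.87710856217902), np.float64(87.46696865792316), np.float64(86.73758916653748)] [0.0402 0.0398 0.0396] [0.0392 0.0393 0.0392]
```

Call:
drive_tool(
  moves=[
    [[0,0,-0.123],[0,0,0],0.085],
    [[0,0,-0.123],[0,0,0],0.085],
    [[0,0,0],[-0.029,-0.044,0],0.085],
    [[0,0,0],[-0.029,-0.044,0],0.085],
    [[0,0,0],[-0.029,-0.044,0],0.085],
  ],
)

```text
time: 0.82
eef_pos: [0.2523, 0.5211, 0.248]
tcp_rot: [0.0, 1.0, -0.0, -0.0]
contact_force: [1.3, -0.3, -0.6]
opening: 0.996
finger_force: 0.0
```

Call:
drive_tool(
  moves=[
    [[0,0,0],[-0.029,-0.044,0],0.085],
    [[0,0,0],[-0.029,-0.044,0],0.085],
    [[0,0,0],[-0.029,-0.044,0],0.085],
    [[0,0,0],[-0.029,-0.044,0],0.085],
    [[0,0,0],[-0.029,-0.044,0],0.085],
  ],
)

```text
time: 1.45
eef_pos: [0.3972, 0.3008, 0.2484]
tcp_rot: [0.0, 1.0, 0.0, 0.0]
contact_force: [0.2, -0.3, 0.1]
opening: 1.0
finger_force: 0.0
```

Call:
drive_tool(
  moves=[
    [[0,0,0],[-0.029,-0.044,0],0.085],
    [[0,0,0],[-0.029,-0.044,0],0.085],
    [[0,0,0],[-0.029,-0.044,0],0.085],
    [[0,0,0],[-0.029,-0.044,0],0.085],
    [[0,0,0],[0,0,0],0.085],
  ],
)

```text
time: 2.08
eef_pos: [0.5138, 0.1236, 0.2482]
tcp_rot: [0.003, 1.0, -0.0, 0.0]
contact_force: [-0.4, 0.3, -0.2]
opening: 0.997
finger_force: 0.0
```

Call:
drive_tool(
  moves=[
    [[0,0,0],[-0.026,-0.042,0.02],0.085],
    [[0,0,0],[-0.026,-0.042,0.02],0.085],
    [[0,0,0],[0,0,0.03],0.085],
    [[0,0,0],[0,0,0.04],0.085],
    [[0,0,0],[0,0,0],0.085],
  ],
)

```text
time: 2.7
eef_pos: [0.5611, 0.0434, 0.1345]
tcp_rot: [0.0, 1.0, 0.001, -0.004]
contact_force: [0.2, -0.2, 0.2]
opening: 0.996
finger_force: 0.0
```

Run:
```python
from h import *
s=ctrl.get_state();print(s["eef_pos"],s["tcp_rot"],s["time"])
a=[ctrl.read_camera(n)["image"][:,:,::-1] for n in("top","side")]
cv2.imwrite("pics/c2.png",np.hstack([cv2.resize(a[0][100:260,180:320],(350,400),interpolation=2),cv2.resize(a[1][60:260,140:340],(400,400),interpolation=2)]))
```

```text
[0.56112742 0.04342743 0.13445845] [ 2.28252714e-05  9.99989754e-01  6.10312861e-04 -4.48551524e-03] 2.7
```

View pics/c2.png

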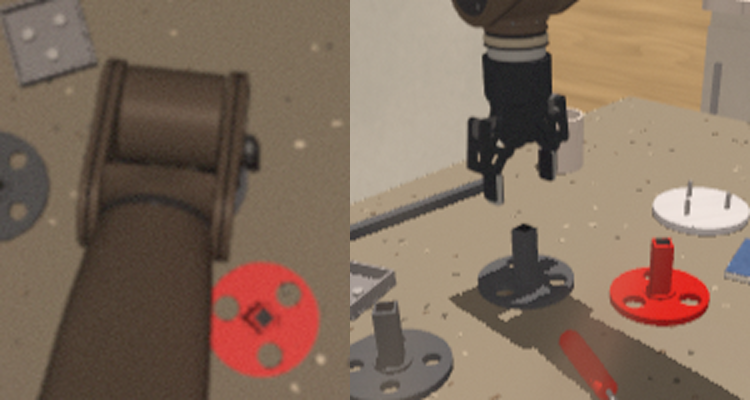

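The side crop shows the open jaws centred above the chosen post, whose top is at crop (524,232). The post is clear below and the neighbours are well away.

Call:
drive_tool(
  moves=[
    [[0,0,0],[0,0,0],0.085],
    [[0,0,0],[0,0,0.02],0.085],
    [[0,0,0],[0,0,0],0.085],
  ],
)

```text
time: 3.18
eef_pos: [0.5629, 0.0425, 0.1164]
tcp_rot: [0.0, 1.0, 0.0, -0.002]
contact_force: [-0.3, -1.3, -0.6]
opening: 0.993
finger_force: 0.0
```

Call:
drive_tool(
  moves=[
    [[0,0,0],[-0.003,-0.003,0.02],0.085],
    [[0,0,0],[0,0,0.02],0.085],
    [[0,0,0],[0,0,0.018],0.085],
    [[0,0,0],[0,0,0],0.085],
    [[0,0,0],[0,0,0],0.085],
  ],
)

```text
time: 3.8
eef_pos: [0.5676, 0.0392, 0.0604]
tcp_rot: [0.0, 1.0, -0.0, 0.0]
contact_force: [-0.1, -0.3, -0.0]
opening: 1.0
finger_force: 0.0
```

Call:
drive_tool(
  grip_force=70,
  moves=[
    [[0,0,0],[0.001,0,0.002],0.0],
    [[0,0,0],[0,0,0],0.0],
    [[0,0,0],[0,0,0],0.0],
    [[0,0,0],[0,0,0],0.0],
    [[0,0,0],[0,0,0],0.0],
  ],
)

```text
time: 4.42
eef_pos: [0.5667, 0.0389, 0.0588]
tcp_rot: [0.0, 1.0, -0.0, 0.0]
contact_force: [-0.6, -1.1, 1.9]
opening: 0.274
finger_force: 69.1
```

Call:
drive_tool(
  moves=[
    [[0,0,0],[0,0,0],0.0],
    [[0,0,0],[0,0,0],0.0],
    [[0,0,0],[0,0,-0.01],0.0],
    [[0,0,0],[0,0,-0.02],0.0],
    [[0,0,0],[0,0,0],0.0],
  ],
)

```text
time: 5.05
eef_pos: [0.5678, 0.0393, 0.0903]
tcp_rot: [0.0, 1.0, -0.0, 0.002]
contact_force: [1.0, -0.7, -5.7]
opening: 0.27
finger_force: 69.4
```

Call:
drive_tool(
  moves=[
    [[0,0,0],[0,0,-0.03],0.0],
    [[0,0,0],[0,0,-0.03],0.0],
    [[0,0,0],[0.005,-0.02,0],0.0],
    [[0,0,0],[0.01,-0.04,0],0.0],
    [[0,0,0],[0.01,-0.04,0],0.0],
  ],
)

```text
time: 5.68
eef_pos: [0.5394, -0.062, 0.1464]
tcp_rot: [-0.0, 1.0, 0.0, -0.002]
contact_force: [0.3, -0.4, -7.2]
opening: 0.267
finger_force: 70.1
```

Call:
drive_tool(
  moves=[
    [[0,0,0],[0.01,-0.04,0],0.0],
    [[0,0,0],[0.01,-0.045,0],0.0],
    [[0,0,0],[0.01,-0.045,0],0.0],
    [[0,0,0],[0.01,-0.045,0],0.0],
    [[0,0,0],[0.005,-0.03,0],0.0],
  ],
)

```text
time: 6.3
eef_pos: [0.4938, -0.2678, 0.1463]
tcp_rot: [0.001, 1.0, 0.001, -0.001]
contact_force: [0.0, 0.4, -6.0]
opening: 0.273
finger_force: 70.4
```

Call:
drive_tool(
  moves=[
    [[0,0,0.052],[0.003,-0.016,0],0.0],
    [[0,0,0],[0,0,0],0.0],
    [[0,0,0],[0,0,0],0.0],
    [[0,0,0],[0,0,0],0.0],
  ],
)

```text
time: 6.8
eef_pos: [0.4933, -0.2805, 0.1481]
tcp_rot: [0.026, 1.0, 0.0, -0.0]
contact_force: [-0.5, -0.8, -7.1]
opening: 0.274
finger_force: 70.3
```

Run:
```python
from h import *
a=[ctrl.read_camera(n)["image"][:,:,::-1] for n in("top","side")]
cv2.imwrite("pics/c3.png",np.hstack([cv2.resize(a[0][130:270,300:440],(400,400),interpolation=2),cv2.resize(a[1][40:220,220:400],(400,400),interpolation=2)]))
```

```text
(no output)
```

View pics/c3.png

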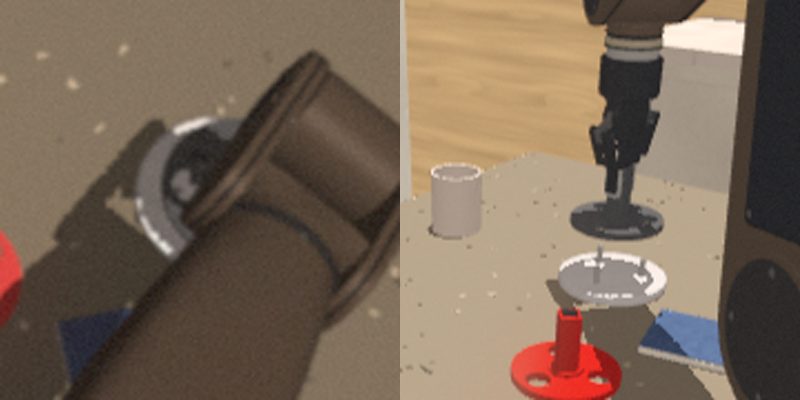

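The side crop shows the weight held level above the foot, with the disc centre near crop (617,221) and the foot centre near (612,278). I'll check these against the expected projection.

Run:
```python
from h import *
c=ctrl.read_camera("side");s=ctrl.get_state();p=s["eef_pos"];print(p,s["tcp_rot"])
for X in((p[0]-.001,p[1],p[2]-.0585+.006),(.493,-.283,.012)):
    u=proj(c,np.array(X));print((u[0]-220)/.45+400,(u[1]-40)/.45)
```

```text
[ 0.49335059 -0.28097887  0.148375  ] [2.58196063e-02 9.99666618e-01 2.19287067e-05 1.32158295e-05]
616.8919857527156 218.03901778124086
611.6563847111076 274.2686442544911
```

Call:
drive_tool(
  moves=[
    [[0,0,0],[-0.001,-0.002,0.02],0.0],
    [[0,0,0],[0,0,0.015],0.0],
    [[0,0,0],[0,0,0],0.0],
    [[0,0,0],[0,0,0],0.0],
  ],
)

```text
time: 7.45
eef_pos: [0.494, -0.2838, 0.113]
tcp_rot: [0.026, 1.0, 0.0, -0.0]
contact_force: [0.2, -0.3, -5.3]
opening: 0.271
finger_force: 70.2
```

The projections agree to about 1-2 px, so I lower it slowly.

Call:
drive_tool(
  moves=[
    [[0,0,0],[0,0,0.008],0.0],
    [[0,0,0],[0,0,0.008],0.0],
    [[0,0,0],[0,0,0],0.0],
  ],
)

```text
time: 7.82
eef_pos: [0.4933, -0.2832, 0.0961]
tcp_rot: [0.026, 1.0, 0.001, -0.001]
contact_force: [-0.9, 0.5, -5.7]
opening: 0.272
finger_force: 70.1
```

Call:
drive_tool(
  moves=[
    [[0,0,0],[0,0,0.007],0.0],
    [[0,0,0],[0,0,0.007],0.0],
    [[0,0,0],[0,0,0.005],0.0],
    [[0,0,0],[0,0,0],0.0],
  ],
)

```text
time: 8.32
eef_pos: [0.4936, -0.2834, 0.0775]
tcp_rot: [0.026, 1.0, 0.0, -0.001]
contact_force: [0.4, -0.4, -5.7]
opening: 0.271
finger_force: 70.3
```

Underside is at about 19 mm with no side force, so the studs are through. Last 5 mm.

Call:
drive_tool(
  moves=[
    [[0,0,0],[0,0,0.002],0.0],
    [[0,0,0],[0,0,0.002],0.0],
    [[0,0,0],[0,0,0],0.0],
    [[0,0,0],[0,0,0],0.0],
  ],
)

```text
time: 8.82
eef_pos: [0.4941, -0.2838, 0.0744]
tcp_rot: [0.026, 1.0, -0.0, 0.0]
contact_force: [0.4, 0.5, -6.0]
opening: 0.275
finger_force: 70.3
```

Call:
drive_tool(
  moves=[
    [[0,0,0],[0,0,0.001],0.0],
    [[0,0,0],[0,0,0],0.0],
    [[0,0,0],[0,0,0],0.0],
  ],
)

```text
time: 9.2
eef_pos: [0.494, -0.2838, 0.0733]
tcp_rot: [0.026, 1.0, -0.0, 0.0]
contact_force: [0.1, -0.4, -6.3]
opening: 0.274
finger_force: 70.3
```

Call:
drive_tool(
  moves=[
    [[0,0,0],[0,0,0.001],0.0],
    [[0,0,0],[0,0,0],0.0],
    [[0,0,0],[0,0,0],0.0],
  ],
)

```text
time: 9.57
eef_pos: [0.4942, -0.2839, 0.0728]
tcp_rot: [0.026, 1.0, -0.0, 0.0]
contact_force: [-1.3, 1.1, -2.2]
opening: 0.27
finger_force: 70.6
```

Contact with the plate: the wrist load has dropped. I release and retreat.

Call:
drive_tool(
  grip_force=20,
  moves=[
    [[0,0,0],[0,0,0],0.03],
    [[0,0,0],[0,0,0],0.06],
    [[0,0,0],[0,0,0],0.06],
    [[0,0,0],[0,0,0],0.07],
    [[0,0,0],[0,0,0],0.07],
  ],
)

```text
time: 10.2
eef_pos: [0.4941, -0.2838, 0.0724]
tcp_rot: [0.026, 1.0, -0.0, 0.0]
contact_force: [0.2, -0.2, 0.4]
opening: 0.82
finger_force: 0.0
```

Call:
drive_tool(
  moves=[
    [[0,0,0],[0,0,-0.02],0.07],
    [[0,0,0],[0,0,-0.04],0.07],
    [[0,0,0],[0,0,-0.05],0.07],
    [[0,0,0],[0,0.05,-0.03],0.07],
    [[0,0,0],[0,0.05,0],0.07],
  ],
)

```text
time: 10.82
eef_pos: [0.5012, -0.1843, 0.2181]
tcp_rot: [0.027, 1.0, -0.002, 0.004]
contact_force: [-0.5, -0.1, 0.0]
opening: 0.825
finger_force: 0.0
```

Call:
drive_tool(
  moves=[
    [[0,0,0],[0,0.05,0],0.07],
    [[0,0,0],[0,0.05,0],0.07],
    [[0,0,0],[0,0.05,0],0.07],
    [[0,0,0],[0,0,0],0.07],
  ],
)

```text
time: 11.32
eef_pos: [0.5073, -0.0314, 0.2139]
tcp_rot: [0.024, 1.0, -0.0, 0.001]
contact_force: [-1.2, 0.4, 0.7]
opening: 0.822
finger_force: 0.0
```

Run:
```python
from h import *
a=[ctrl.read_camera(n)["image"][:,:,::-1] for n in("top","side")]
cv2.imwrite("pics/c4.png",np.hstack([cv2.resize(a[0][130:270,300:440],(400,400),interpolation=2),cv2.resize(a[1][100:220,240:360],(400,400),interpolation=2)]))
```

```text
(no output)
```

View pics/c4.png

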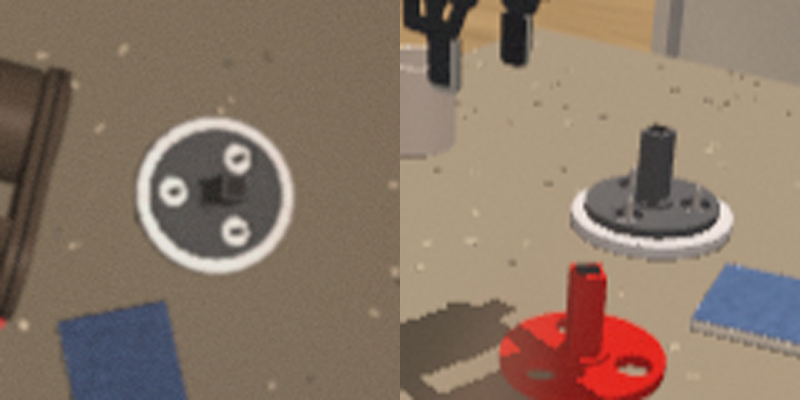

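The weight lies flat and centred on the foot. Studs show in the middle of all three holes at top crop (173,191), (238,158) and (235,232), and the gripper is clear.

```bash
python3 -c "
from plant import ctrl
print(ctrl.sign_off())"
```

```text
the job is handed in; nothing more can be done
None
```

The three-hole weight lies flat on the lamp's foot with all three studs through its holes, set down gently; the four-hole weight was never touched, and I handed the job in at about 11 s of the 40 s (the hand-in returned no verdict).

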